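Hang a sealed sample bottle on the neck rail

ROBOT

A 6-joint arm with a two-finger parallel gripper is mounted at the origin on the work surface. World frame = base frame: x ahead of the robot, y to its left, z up, the work surface at z = 0. Lengths are in m, angles in rad, forces in N, time in s.
With the tool pointing down it reaches from about 0.3 to 0.775 m from the base axis. Payload 14.6 kg.
Tool frame: the origin (TCP) lies at the very end of the fingers, on their centre line; the grasp point (between the pads) lies 19 mm behind it; z points along the fingers, y is the line along which they close (so a half turn about z gives the same grasp; the last joint's range is limited). The gripper opens to 94 mm and grips with 3 to 60 N. Pads are 16 mm wide; open, the fingers measure 119 mm over their backs; the gripper's body (75 mm by 177 mm) begins 78 mm behind the grasp point.
Start: joints at [1.26, 0.3, 1.521, -0, 1.321, -0.067], TCP at [0.133, 0.534, 0.205] pointing down, gripper open.
Joint ranges: [-3.03, 3.03], [-0.79, 2.21], [0.23, 2.52], [-1.04, 4.18], [0, 3.07], [-2.55, 2.55]. Speed limits (rad/s): [2.22, 2.22, 2.57, 3.14, 3.14, 3.14].

INTERFACE

Orientations are given as [roll, pitch, yaw] about the fixed x, y, z axes, in that order (R = Rz(yaw) Ry(pitch) Rx(roll)).
In Python, from station import ctrl gives the robot as it stands.
- The arm moves only by the tool carry_out, never from a script. Its argument "motion" is text: rows parted by semicolons, each of 7 numbers parted by spaces: the shift along the world's x, y, z in m, then the turn, a rotation vector about the world's x, y, z in degrees, then the closure in counts, from 0 (fully open) to 255 (shut). In form: dx dy dz wx wy wz hand; .... A call has 1 to 20 rows; each row shifts and turns the commanded pose from where the row before left it; what a row does not reach is not made up. A row lasts 1/12 s, in which the tool goes at most 41.7 mm and 7.16 degrees, less where a joint would pass 70% of its speed; a pose out of reach is approached as far as the arm can. A call is refused whole if a number of a shift passes 0.0417 or a number of a turn 7.16, either way. A call with a gripper value outside its range is refused whole. The fingers move at their own pace and stop on an object; "grip_force" is the grip in N (left out, the last holds). Time passes only in rows, so rows that do not move let the fingers close. It gives the time, the measured TCP pose, the force, the opening and the grip force at its end, in the units of the state.
- ctrl.get_obs(): the state, without advancing time (a new reading comes with each control period).
- ctrl.camera(name): name is "scene" or "top"; returns a dict with "pixels" (400x640x3 uint8, red, green, blue), "range_z" (400x640 float32, m along the optical axis (not along the pixel's ray), 0 where there is no reading), "K" (3x3 intrinsics, pixels), "dist" ([k1, k2, p1, p2, k3] as OpenCV has them; the pictures are not rectified), "position" and "attitude" of the camera in the world. Camera axes: x right, y up, looking along -z (the intrinsics and any distortion apply to the point x, -y, -z); pixel columns grow to the right and rows downward; lengths in m; the calibration is good to about 2 mm. A picture is of the moment at which its call begins.
- ctrl.hand_in(): hands the job in; it is judged then, once.
The state is a dict: "time_s": time; "qpos": joint angles; "joint_vel": joint speeds; "tau": joint torques, N m; "ee_pos": TCP position; "eef_rot": TCP orientation; "force": force on the tool from outside, world axes, zero at the start; "moment": the same for the moment, N m; "grip_width": finger opening in m; "grip_force": force on a finger pad.
Only numpy, scipy, OpenCV 4.12 (cv2) and the standard library are available. Lean on these libraries where they do the work, as an engineer would, in place of code of your own. Each camera call takes 0.05 s, during which the arm holds its last target. There are 200 camera calls.

TASK

Hang the tall round sample bottle on the steel neck rail: lift it by its long cap, carry it to the rail's flared open end, enter there with its neck between the two bars (the collar under the cap above the bars, the body below) and slide it fully home to the closed end. Let go so that it hangs there at rest by its collar, and leave the square bottle and the stout bottle standing where they are.

Things in the scene. Friction and masses are not known exactly. Their poses are not given: they have to be found in the camera images.
- bottle_cap (a point): Centre of the black cap (32 mm diameter, 44 mm tall) of the tall round amber bottle, which starts upright; z up along it. Below this point: collar 40 mm diameter, 5 mm thick, underside 27 mm down; neck 16 mm diameter, 27 to 55 mm down; then shoulder and body 48 mm diameter; foot 139 mm down. 110 to 220 g. Round: yaw is free. Grip the cap above the collar.
- rail: Fixed neck rail: level U of 8 mm round steel bar, bar top 154 mm above table. Origin under centre of its 220 x 150 mm base plate; z up, x from open to closed end. Bars parallel, 24 mm gap about y=0, x=-50 to +85 mm; flared to 64 mm gap at x=-95. Neck meets the closed end with bottle axis at x=+73; hanging, cap centre is at z=181 mm. Legs at y=+-58 mm; nothing above the bars.
- square: Lookalike, to be left standing: amber bottle with a square body 56 x 56 mm and a black cap, 140 mm tall, no collar. Origin at the centre of its foot, z up.
- stout: Lookalike, to be left standing: short stout round amber bottle, body 60 mm in diameter, 94 mm tall in all with a short black cap. Origin at the centre of its foot, z up.
Not all that is in view belongs to the job. What is shaped like the part that bears bottle_cap but blue or yellow is not meant.

How it is judged:
On the way:
1. the bottle's neck is between the two bars, entered from the open end, collar above the bars and not yet home (x of bottle_cap in the frame of rail between -0.075 and 0.055 m and y of bottle_cap in the frame of rail between -0.02 and 0.02 m and height (world z) of bottle_cap between 0.172 and 0.204 m), for 0.1 s.
At the end, for the whole second after the job is handed in: The tall round bottle hangs at rest by its collar on both bars, upright within 10 degrees, cap centre 173 to 189 mm above the table, within 15 mm of the closed end and 12 mm of the rail's centre line; the square and stout bottles still stand within 30 mm of their starts (x of bottle_cap in the frame of rail between 0.058 and 0.085 m and y of bottle_cap in the frame of rail between -0.012 and 0.012 m and height (world z) of bottle_cap between 0.173 and 0.189 m and angle between bottle_cap's own z axis and vertical below 0.18 rad and linear speed of bottle below 0.03 m/s and distance of each of square, stout from where it was at the start of the episode below 0.03 m and angle between each of square, stout's own z axis and vertical below 0.2 rad); the robot touches nothing.
It fails at once if the square or the stout bottle is knocked over or shoved away (distance of any of square, stout from where it was at the start of the episode above 0.04 m or angle between any of square, stout's own z axis and vertical above 0.5 rad).
It also fails if it takes over 48 s, if anything falls off the work surface, if the arm or the gripper's body presses on something with over 40 N, if the wrist force passes 120 N, or if a joint passes its speed limit or range.

## Working session

There is one attempt and no reset: what is moved stays moved. The work goes in short steps, Python scripts to look and compute and a tool call to move; the robot and the scene stay as the last step left them, time stands still between calls to the robot, and variables do not carry over. Pictures are saved under pics/ and viewed, at most 10 in all, crops included, and the job is handed in when it is done.

Besides the shell and the picture viewer there is one more tool, called after "Emit:" by a JSON object that holds its "name" and its "arguments", one argument or row to a line. carry_out: Moves the arm, as the interface text tells. Its arguments: {"type":"object","properties":{"motion":{"type":"string"},"grip_force":{"type":"number"}},"required":["motion"]}

```bash
mkdir -p pics; cat > h.py <<'E'
import numpy as np, cv2
from scipy.spatial.transform import Rotation as Ro
from station import ctrl
def rot(a):
    a=np.array(a,float)
    if a.shape==(3,3): return a
    if a.size==3: return Ro.from_euler('xyz',a).as_matrix()
    return None
def snap(n,f):
    c=ctrl.camera(n); cv2.imwrite(f,c['pixels'][:,:,::-1]); np.savez(f+'.npz',**c); return c
def world(c,uv,z=None):
    uv=np.array(uv,float).reshape(-1,1,2)
    p=cv2.undistortPoints(uv,c['K'],np.array(c['dist'],float)).reshape(-1,2)
    d=np.c_[p[:,0],-p[:,1],-np.ones(len(p))]
    dw=d@rot(c['attitude']).T; o=np.array(c['position'])
    if z is None:
        i=uv.reshape(-1,2).round().astype(int); s=c['range_z'][i[:,1],i[:,0]]
    else: s=(z-o[2])/dw[:,2]
    return o+dw*s[:,None]
def cloud(c):
    v,u=np.mgrid[:400,:640]
    P=world(c,np.c_[u.ravel(),v.ravel()]).reshape(400,640,3); P[c['range_z']==0]=np.nan
    return P
E
python3 - <<'E'
from h import *
for n in ('scene','top'):
    c=snap(n,f'pics/{n}0.png'); print(n,c['position'],c['attitude'],c['K'][0],c['dist'],(c['range_z']>0).mean())
print(ctrl.get_obs())
E
```

```text
scene [ 0.95539065 -0.39324591  1.011868  ] [0.55018626 0.00925549 1.0463989 ] [485.05664044   0.         318.31167705] [0.04395702 0.         0.         0.         0.        ] 0.99589453125
top [ 0.35305359 -0.12583545  0.82883105] [ 2.13585055e-01  1.35683867e-03 -1.41896443e+00] [386.92236992   0.         323.2340349 ] [-0.07666176  0.          0.          0.          0.        ] 0.99609375
{'time_s': 0.1, 'qpos': array([ 1.26041317e+00,  3.00430829e-01,  1.52148091e+00, -1.62678088e-05,
        1.32068560e+00, -6.65852225e-02]), 'joint_vel': array([ 0.00018812, -0.00018223, -0.00162244,  0.00014244, -0.00105516,
       -0.00168661]), 'tau': array([ 2.51776808e-03, -5.32643509e+01, -3.53282475e+01,  7.10763247e-02,
        2.34010810e-02, -4.34881758e-05]), 'ee_pos': array([0.13269724, 0.53352884, 0.20495079]), 'eef_rot': array([-3.14058915e+00, -5.11247509e-05,  2.89779873e+00]), 'force': array([-0.20070512,  0.57970291,  0.27006612]), 'moment': array([0.02656414, 0.01221957, 0.0035202 ]), 'grip_force': 0.0, 'grip_width': 0.09449130419099006}
```

View pics/scene0.png

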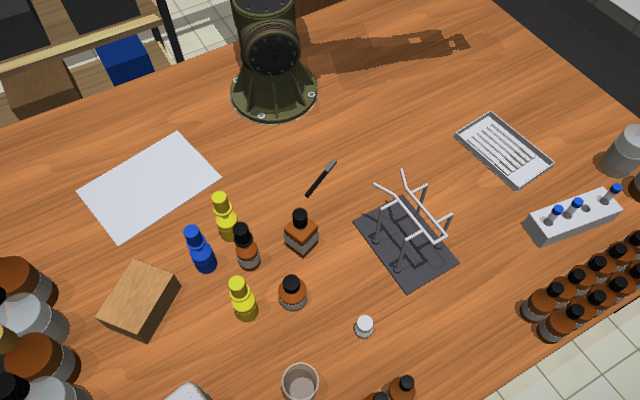

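View pics/top0.png

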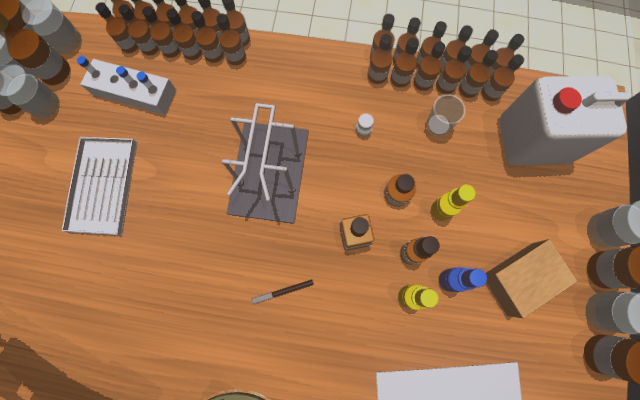

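Scene view: the tall amber bottle's cap is at (241,232), the square one at (300,218), the stout one at (291,284), blue at (192,235), yellow at (221,200) and (238,285). In the top view the tall cap is at (430,246), square (359,227), stout (405,183). The rail's closed end is at top (264,106), and its flared end is near (235,195)–(290,197). I choose the tall amber one with a collar.

```bash
cat > m.py <<'E'
from h import *
for n in ('scene','top'):
    c=dict(np.load(f'pics/{n}0.png.npz')); P=cloud(c); z=P[...,2]; px=c['pixels'].astype(int)
    hsv=cv2.cvtColor(c['pixels'],cv2.COLOR_RGB2HSV)
    print(n)
    # anything tall near: components of top surfaces
    for nm,(u,v) in dict(scene=dict(tall=(241,232),sq=(300,218),st=(291,284),blue=(192,235),y1=(221,200),y2=(238,285)),top=dict(tall=(430,246),sq=(359,227),st=(405,183),blue=(477,278),y1=(428,298),y2=(465,194)))[n].items():
        w=P[v-14:v+15,u-14:u+15].reshape(-1,3); zt=np.nanpercentile(w[:,2],97); k=w[w[:,2]>zt-.006]
        print(nm,'top z',zt.round(4),'mid',((k.min(0)+k.max(0))/2).round(4),'size',np.ptp(k,axis=0).round(3))
    m=(z>.140)&(z<.162)&(hsv[...,1]<60)&(P[...,0]>.2)&(P[...,0]<.8)&(P[...,1]<.05)
    win=np.zeros_like(m); 
    if n=='scene': win[165:250,365:460]=1
    else: win[95:205,215:310]=1
    q=P[m&win.astype(bool)]; print('rail bars',len(q),q.min(0),q.max(0))
    np.save(f'rail_{n}.npy',q)
    dark=(hsv[...,2]<110)&(hsv[...,1]<60)&(z<.02)&(z>-.01)&win.astype(bool)
    if n=='scene': 
        w2=np.zeros_like(m); w2[180:300,345:465]=1; dark=(hsv[...,2]<110)&(hsv[...,1]<60)&(z<.02)&(z>-.01)&w2.astype(bool)
    d=P[dark]; r=cv2.minAreaRect((d[:,:2]*1000).astype(np.float32)); print('plate',len(d),r,np.median(d[:,2]))
a=cv2.imread('pics/scene0.png')[180:320,170:340]; b=cv2.imread('pics/top0.png')[90:230,200:340]
cv2.imwrite('pics/crop.png',np.hstack([cv2.resize(a,None,fx=2.5,fy=2.5,interpolation=2),cv2.resize(b,None,fx=2.5,fy=2.5,interpolation=2)]))
E
python3 m.py
```

```text
scene
tall top z 0.1624 mid [ 0.4567 -0.2957  0.1606] size [0.032 0.031 0.007]
sq top z 0.1413 mid [ 0.4759 -0.1713  0.1405] size [0.032 0.03  0.01 ]
st top z 0.0957 mid [ 0.5833 -0.2528  0.0938] size [0.034 0.034 0.008]
blue top z 0.1626 mid [ 0.4111 -0.385   0.161 ] size [0.031 0.03  0.008]
y1 top z 0.1621 mid [ 0.3652 -0.3023  0.1603] size [0.033 0.029 0.008]
y2 top z 0.1627 mid [ 0.56   -0.3525  0.1607] size [0.032 0.031 0.008]
rail bars 540 [ 0.49654909 -0.0246395   0.14098499] [0.68031748 0.04997576 0.15736189]
plate 4694 ((591.4595947265625, 38.06830596923828), (221.1915740966797, 152.53038024902344), 1.2587860822677612) 0.005913173180248754
top
tall top z 0.1611 mid [ 0.4555 -0.2981  0.1592] size [0.031 0.032 0.008]
sq top z 0.1402 mid [ 0.4757 -0.1735  0.1384] size [0.031 0.03  0.007]
st top z 0.0945 mid [ 0.5824 -0.2542  0.0924] size [0.034 0.035 0.008]
blue top z 0.1612 mid [ 0.4113 -0.3864  0.1591] size [0.03  0.03  0.007]
y1 top z 0.161 mid [ 0.3651 -0.3039  0.1587] size [0.031 0.029 0.007]
y2 top z 0.1613 mid [ 0.5601 -0.3544  0.1593] size [0.031 0.033 0.008]
rail bars 715 [ 0.49341274 -0.02635352  0.14007855] [0.67908811 0.04992902 0.15599751]
plate 4032 ((600.4439086914062, 36.194828033447266), (195.54360961914062, 147.67523193359375), 0.7862695455551147) 0.005004699588201045
```

View pics/crop.png

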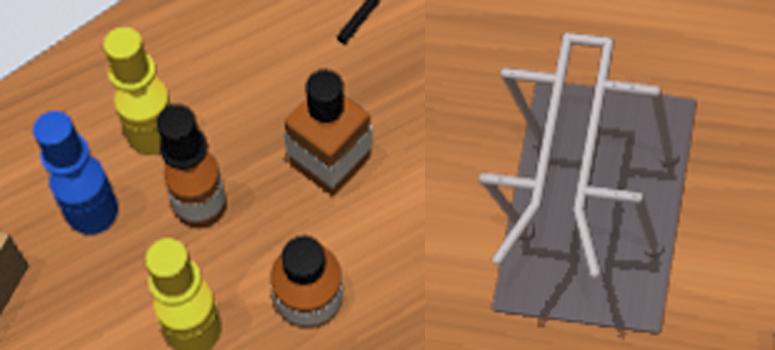

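The crop confirms the black-capped tall bottle with the collar at scene (241,232); the rail's flared end faces -x. Its 0.161 m top height matches the spec. Next I fit the rail axis.

```bash
python3 - <<'E'
from h import *
for n in ('scene','top'):
    q=np.load(f'rail_{n}.npy'); print(n)
    mid=[]
    for x in np.arange(.54,.67,.01):
        s=q[(abs(q[:,0]-x)<.006)&(q[:,2]>.149)]; 
        y=np.sort(s[:,1]); 
        if len(y)<6: continue
        g=np.argmax(np.diff(y)); a,b=y[:g+1],y[g+1:]; print(x.round(3),len(a),len(b),(a.min(),a.max(),b.min(),b.max()))
        if np.ptp(a)<.016 and np.ptp(b)<.016: mid.append((x,(a.mean()+b.mean())/2,b.mean()-a.mean()))
    mid=np.array(mid); f=np.polyfit(mid[:,0],mid[:,1],1); print('yaw deg',np.degrees(f[0]),'y at .59',np.polyval(f,.59),'sep',mid[:,2].round(3))
    e=q[(abs(q[:,1]-.037)<.008)&(q[:,0]>.66)]; print('end bar x',e[:,0].min(),e[:,0].max(),e[:,0].mean())
E
```

```text
scene
0.54 16 2 (np.float64(0.015338732110897535), np.float64(0.021552452769530384), np.float64(0.023157339822068135), np.float64(0.024432817164308895))
0.55 32 3 (np.float64(-0.023039333342448953), np.float64(0.024883913165173244), np.float64(0.04947098991056453), np.float64(0.04964464352697684))
0.56 81 2 (np.float64(-0.023185047686149263), np.float64(0.0252038028661159), np.float64(0.048163763912001334), np.float64(0.04968692059882168))
0.57 21 2 (np.float64(0.017969396535153392), np.float64(0.027199439752071508), np.float64(0.049408304943618586), np.float64(0.04968692059882168))
0.58 18 1 (np.float64(0.017910687705916695), np.float64(0.024671210977905755), np.float64(0.027199439752071508), np.float64(0.027199439752071508))
0.59 21 1 (np.float64(0.018307063174205995), np.float64(0.025613902582907633), np.float64(0.049902278785788345), np.float64(0.049902278785788345))
0.6 8 10 (np.float64(0.018564343165240527), np.float64(0.020250955810615923), np.float64(0.021146523716033094), np.float64(0.024563517040500082))
0.61 1 20 (np.float64(0.017790409208696345), np.float64(0.017790409208
[... 2351 characters left out ...]
24545915260257317), np.float64(0.04900782406821119), np.float64(0.04977725503019978))
0.64 97 4 (np.float64(-0.023459650823879255), np.float64(0.024898971539698944), np.float64(0.04900782406821119), np.float64(0.0496190193194215))
0.65 1 24 (np.float64(-0.018682283766178143), np.float64(-0.018682283766178143), np.float64(0.017725062775237443), np.float64(0.049914175151113876))
0.66 22 1 (np.float64(0.017725062775237443), np.float64(0.024382454608338877), np.float64(0.04973003749496835), np.float64(0.04973003749496835))
yaw deg 0.9258912500269736 y at .59 0.03437308095134583 sep [0.03  0.029 0.03  0.029 0.029 0.029 0.029 0.029]
end bar x 0.671964747571953 0.6790881070570737 0.6747591448132368
```

Emit:
{"name": "carry_out", "arguments": {
  "motion": "0.02 -0.03 0.005 0 0 2 0; 0.025 -0.03 0.005 0 0 2 0; 0.025 -0.03 0.005 0 0 2 0; 0.025 -0.03 0 0 0 2 0; 0.025 -0.03 0 0 0 2 0; 0.025 -0.03 0 0 0 2 0; 0.025 -0.03 0 0 0 2 0; 0.025 -0.03 0 0 0 2 0; 0.02 -0.035 0 0 0 2 0; 0.02 -0.035 0 0 0 2 0; 0.02 -0.035 0 0 0 0 0; 0.02 -0.035 0 0 0 0 0; 0.01 -0.035 0 0 0 0 0; 0.01 -0.035 0 0 0 0 0; 0.01 -0.035 0 0 0 0 0; 0 -0.035 0 0 0 0 0; 0 -0.035 0 0 0 0 0; 0 -0.035 0 0 0 0 0; 0 -0.035 0 0 0 0 0; 0 -0.035 0 0 0 0 0"
}}

```text
time_s: 1.77
ee_pos: [0.4373, -0.128, 0.2204]
eef_rot: [3.141, -0.0, -3.036]
force: [0.3, -0.1, -0.5]
grip_width: 0.0942
grip_force: 0.0
```

Emit:
{"name": "carry_out", "arguments": {
  "motion": "0.004 -0.035 0 0 0 0 0; 0.004 -0.035 0 0 0 0 0; 0.004 -0.035 0 0 0 0 0; 0.004 -0.034 0 0 0 0 0; 0.003 -0.03 0 0 0 0 0; 0 0 0 0 0 0 0; 0 0 -0.02 0 0 0 0; 0 0 -0.025 0 0 0 0; 0 0 -0.025 0 0 0 0; 0 0 -0.018 0 0 0 0; 0 0 -0.008 0 0 0 0; 0 0 0 0 0 0 0",
  "grip_force": 25
}}

```text
time_s: 2.77
ee_pos: [0.4561, -0.2945, 0.1228]
eef_rot: [3.139, -0.002, -3.036]
force: [0.0, 0.1, -0.1]
grip_width: 0.0935
grip_force: 0.0
```

Emit:
{"name": "carry_out", "arguments": {
  "motion": "0 -0.002 0.001 0 0 0 0; 0 0 0 0 0 0 120; 0 0 0 0 0 0 160; 0 0 0 0 0 0 255; 0 0 0 0 0 0 255; 0 0 0 0 0 0 255; 0 0 0 0 0 0 255; 0 0 0 0 0 0 255; 0 0 0 0 0 0 255; 0 0 0 0 0 0 255; 0 0 0 0 0 0 255; 0 0 0 0 0 0 255",
  "grip_force": 25
}}

```text
time_s: 3.77
ee_pos: [0.4567, -0.2973, 0.1254]
eef_rot: [3.142, -0.0, -3.036]
force: [0.4, -0.0, 0.4]
grip_width: 0.0313
grip_force: 25.0
```

```bash
python3 - <<'E'
from h import *
c=snap('scene','pics/s1.png')
o=ctrl.get_obs();print(o['grip_width'],o['grip_force'],o['ee_pos'],o['force'])
cv2.imwrite('pics/s1c.png',cv2.resize(c['pixels'][150:330,150:350,::-1],None,fx=3,fy=3))
E
```

```text
0.03162051454340817 24.993434250354767 [ 0.45676519 -0.29725981  0.12541462] [-0.42027748  0.21232763  0.10671101]
```

View pics/s1c.png

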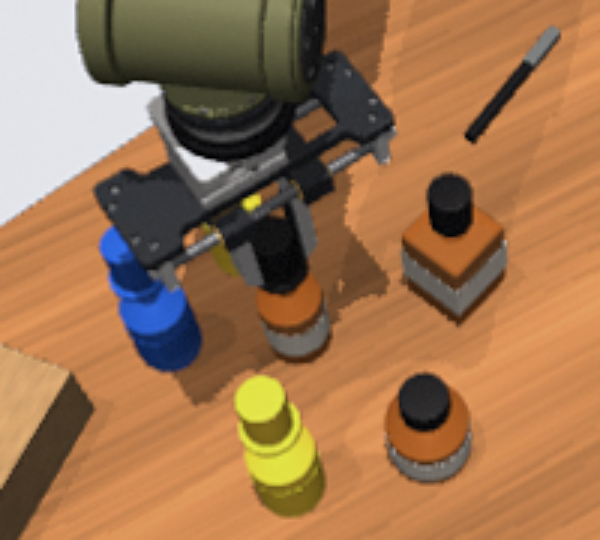

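The picture shows the fingers closed on the tall bottle's cap at about (241,225) full-frame, opening 31.6 mm (cap is 32), neighbours untouched. Lifting and carrying over.

Emit:
{"name": "carry_out", "arguments": {
  "motion": "0 0 0.015 0 0 0 255; 0 0 0.025 0 0 0 255; 0 0 0.025 0 0 0 255; 0 0 0.025 0 0 0 255; 0 0 0.025 0 0 0 255; 0 0 0.025 0 0 0 255; 0 0 0.02 0 0 0 255; 0 0.005 0.007 0 0 0 255; -0.001 0.015 0 0 0 0 255; -0.002 0.025 0 0 0 0 255; -0.003 0.03 0 0 0 0 255; -0.003 0.03 0 0 0 0 255; -0.003 0.03 0 0 0 0 255; -0.003 0.03 0 0 0 0 255; -0.003 0.03 0 0 0 0 255; -0.003 0.03 0 0 0 0 255; -0.003 0.03 0 0 0 0 255; -0.002 0.03 0 0 0 0 255; 0 0.025 0 0 0 0 255; 0 0.02 0 0 0 0 255",
  "grip_force": 30
}}

```text
time_s: 5.48
ee_pos: [0.4293, 0.0353, 0.2908]
eef_rot: [3.141, -0.002, -3.035]
force: [0.0, -1.8, -1.3]
grip_width: 0.0317
grip_force: 30.0
```

Emit:
{"name": "carry_out", "arguments": {
  "motion": "0 0.01 0 0 0 0 255; 0 0.01 -0.01 0 0 0 255; 0 0.005 -0.02 0 0 0 255; 0 0.005 -0.025 0 0 0 255; 0 0 -0.025 0 0 0 255; 0 0 -0.02 0 0 0 255; 0 0 -0.01 0 0 0 255; 0 0 0 0 0 0 255; 0 0 0 0 0 0 255"
}}

```text
time_s: 6.23
ee_pos: [0.4307, 0.0626, 0.1824]
eef_rot: [-3.142, -0.001, -3.037]
force: [-1.1, -0.2, -0.8]
grip_width: 0.0316
grip_force: 30.0
```

```bash
python3 - <<'E'
from h import *
o=ctrl.get_obs();print(o['grip_width'],o['grip_force'],o['ee_pos'],o['force'])
a=snap('scene','pics/s2.png'); b=snap('top','pics/t2.png')
cv2.imwrite('pics/c2.png',np.hstack([cv2.resize(c['pixels'][y:y+160,x:x+160,::-1],None,fx=2.5,fy=2.5) for c,x,y in((a,310,130),(b,200,90))]))
for n,c in(('s',a),('t',b)):
    P=cloud(c)
    R=P[(P[...,2]>.149)&(P[...,2]<.16)]
    for x in np.arange(.57,.67,.01):
        s=R[(abs(R[:,0]-x)<.006)&(abs(R[:,1]-.037)<.028)][:,1]
        l,h=s[s<.037],s[s>.037]
        if len(l)>3 and len(h)>3: print(n,x.round(2),l.min().round(4),l.max().round(4),h.min().round(4),h.max().round(4),((l.max()+h.min())/2).round(4))
E
```

```text
0.03164540956311007 29.992112517356873 [0.4306868  0.06256449 0.18243374] [-1.09067854 -0.19408175 -0.79060714]
s 0.57 0.0181 0.0259 0.0492 0.0575 0.0375
s 0.58 0.0186 0.0257 0.0492 0.0575 0.0374
s 0.59 0.0183 0.0254 0.0496 0.057 0.0375
s 0.6 0.018 0.0262 0.0499 0.0572 0.038
s 0.61 0.018 0.0253 0.0503 0.058 0.0378
s 0.62 0.0179 0.026 0.0507 0.057 0.0383
s 0.63 0.0179 0.026 0.0493 0.0588 0.0376
s 0.64 0.01 0.0278 0.0507 0.065 0.0392
s 0.65 0.0112 0.0273 0.0507 0.0581 0.039
s 0.66 0.0191 0.0268 0.051 0.0597 0.0389
s 0.67 0.0192 0.0361 0.0381 0.0574 0.0371
t 0.57 0.016 0.0237 0.0482 0.0562 0.0359
t 0.58 0.0162 0.0238 0.0485 0.0562 0.0361
t 0.59 0.0164 0.0238 0.0491 0.0564 0.0364
t 0.6 0.0164 0.0246 0.0488 0.0564 0.0367
t 0.61 0.0168 0.0242 0.0486 0.0567 0.0364
t 0.62 0.0176 0.0248 0.0486 0.0567 0.0367
t 0.63 0.0168 0.0244 0.0489 0.0569 0.0366
t 0.64 0.0094 0.0244 0.0492 0.0633 0.0368
t 0.65 0.0172 0.0248 0.0497 0.0625 0.0372
t 0.66 0.0179 0.0253 0.0496 0.0573 0.0374
t 0.67 0.0177 0.0365 0.0388 0.0575 0.0377
```

View pics/c2.png

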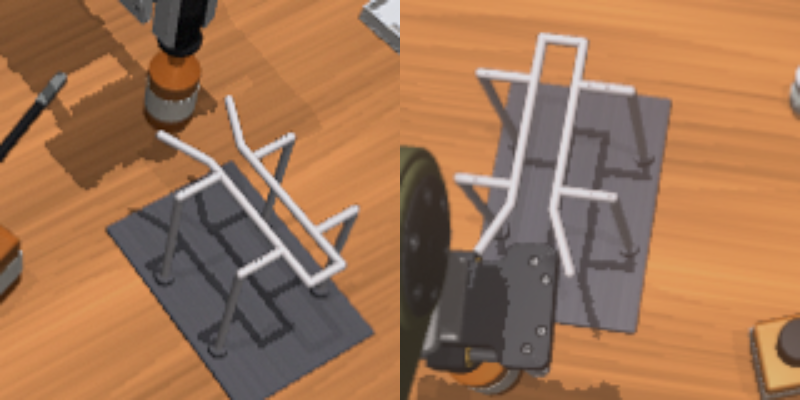

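Image: bottle hangs upright in the gripper in front of the flare (scene ~ (379,165)), currently offset to +y. I correct by -28 mm, lower it a little, and enter.

Emit:
{"name": "carry_out", "arguments": {
  "motion": "0 -0.01 -0.002 0 0 0 255; 0 -0.01 -0.002 0 0 0 255; 0 -0.008 -0.001 0 0 0 255; 0 0 0 0 0 0 255; 0.01 0 0 0 0 0 255; 0.015 0 0 0 0 0 255; 0.015 0.0005 0 0 0 0 255; 0.015 0.0005 0 0 0 0 255; 0.015 0.0005 0 0 0 0 255; 0.01 0 0 0 0 0 255; 0.01 0 0 0 0 0 255; 0.01 0.0005 0 0 0 0 255; 0 0 0 0 0 0 255"
}}

```text
time_s: 7.42
ee_pos: [0.5324, 0.0369, 0.1771]
eef_rot: [3.142, 0.0, -3.036]
force: [-0.5, -0.4, -2.2]
grip_width: 0.0316
grip_force: 30.0
```

Emit:
{"name": "carry_out", "arguments": {
  "motion": "0.01 -0.0005 0 0 0 0 255; 0.01 0 0 0 0 0 255; 0.01 0 0 0 0 0 255; 0.01 0.0005 0 0 0 0 255; 0.01 0 0 0 0 0 255; 0.01 0 0 0 0 0 255; 0.01 0.0005 0 0 0 0 255; 0.01 0 0 0 0 0 255; 0.01 0 0 0 0 0 255; 0 0 0 0 0 0 255"
}}

```text
time_s: 8.25
ee_pos: [0.6216, 0.0373, 0.177]
eef_rot: [3.142, -0.0, -3.036]
force: [-0.3, 0.6, -2.1]
grip_width: 0.0317
grip_force: 30.0
```

Emit:
{"name": "carry_out", "arguments": {
  "motion": "0.01 0.0003 0 0 0 0 255; 0.01 0.0003 0 0 0 0 255; 0.01 0.0003 0 0 0 0 255; 0.006 0 0 0 0 0 255; 0.003 0 0 0 0 0 255; 0 0 0 0 0 0 255; 0 0 -0.003 0 0 0 255; 0 0 -0.003 0 0 0 255; 0 0 -0.002 0 0 0 255; 0 0 0 0 0 0 255"
}}

```text
time_s: 9.08
ee_pos: [0.6593, 0.0381, 0.1688]
eef_rot: [3.142, -0.001, -3.036]
force: [0.2, 0.5, -2.7]
grip_width: 0.0316
grip_force: 30.0
```

Emit:
{"name": "carry_out", "arguments": {
  "motion": "0.002 0 0 0 0 0 255; 0.001 0 0 0 0 0 255; 0.001 0 0 0 0 0 255; 0 0 -0.001 0 0 0 255; 0 0 0 0 0 0 255"
}}

```text
time_s: 9.5
ee_pos: [0.6638, 0.0381, 0.1682]
eef_rot: [3.142, -0.0, -3.036]
force: [-0.2, 0.2, -2.7]
grip_width: 0.0318
grip_force: 30.0
```

```bash
python3 - <<'E'
from h import *
a=snap('scene','pics/s3.png')
print(ctrl.get_obs()['force'],ctrl.get_obs()['ee_pos'])
cv2.imwrite('pics/c3.png',cv2.resize(a['pixels'][120:320,330:490,::-1],None,fx=3,fy=3))
E
```

```text
[-0.15971318  0.11171675 -2.12835454] [0.66370858 0.03813589 0.16824854]
```

View pics/c3.png

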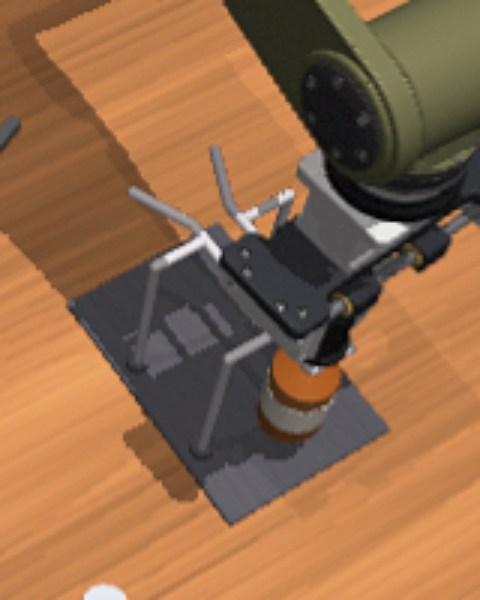

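Image: the bottle hangs below the bars at the closed end (crop (300,390)), upright. Lower onto the bars and release.

Emit:
{"name": "carry_out", "arguments": {
  "motion": "0 0 -0.0008 0 0 0 255; 0 0 -0.0005 0 0 0 255; 0 0 0 0 0 0 255; 0 0 0 0 0 0 255",
  "grip_force": 10
}}

```text
time_s: 9.88
ee_pos: [0.6638, 0.0381, 0.1674]
eef_rot: [-3.142, 0.0, -3.036]
force: [-1.0, -0.2, 0.6]
grip_width: 0.0314
grip_force: 10.0
```

The vertical force has gone from -2.1 to about 0, so the rail is taking the weight. I open now, then rise.

Emit:
{"name": "carry_out", "arguments": {
  "motion": "0 0 0 0 0 0 150; 0 0 0 0 0 0 120; 0 0 0 0 0 0 90; 0 0 0 0 0 0 60; 0 0 0 0 0 0 60; 0 0 0 0 0 0 60; 0 0 0 0 0 0 60; 0 0 0.01 0 0 0 60; 0 0 0.02 0 0 0 60; 0 0 0.03 0 0 0 60; 0 0 0.03 0 0 0 60; -0.02 0 0.03 0 0 0 60; -0.03 0 0.02 0 0 0 60; -0.04 0 0 0 0 0 60; -0.04 0 0 0 0 0 60; -0.04 0 0 0 0 0 60; -0.04 0 0 0 0 0 60; 0 0 0 0 0 0 60; 0 0 0 0 0 0 60"
}}

```text
time_s: 11.47
ee_pos: [0.4528, 0.0382, 0.309]
eef_rot: [-3.141, 0.003, -3.036]
force: [0.6, -0.4, -0.8]
grip_width: 0.0718
grip_force: 0.0
```

```bash
python3 - <<'E'
from h import *
a=snap('scene','pics/s4.png'); b=snap('top','pics/t4.png')
print(ctrl.get_obs()['ee_pos'],ctrl.get_obs()['grip_width'])
for c in (a,b):
    P=cloud(c); k=P[(P[...,2]>.195)&(P[...,2]<.21)&(abs(P[...,0]-.664)<.03)&(abs(P[...,1]-.038)<.03)]
    if len(k): print(len(k),(k.min(0)+k.max(0))/2,np.ptp(k,axis=0),k[:,2].max())
cv2.imwrite('pics/c4.png',a['pixels'][120:320,200:500,::-1].repeat(2,0).repeat(2,1))
E
```

```text
[0.4544787  0.03812584 0.30800548] 0.07212721801843767
209 [0.66245205 0.03835968 0.20050626] [0.03125117 0.03277779 0.0108309 ] 0.20592170873076832
250 [0.66178772 0.03738833 0.20008567] [0.03101608 0.03225202 0.00972238] 0.20494685903524357
```

View pics/c4.png

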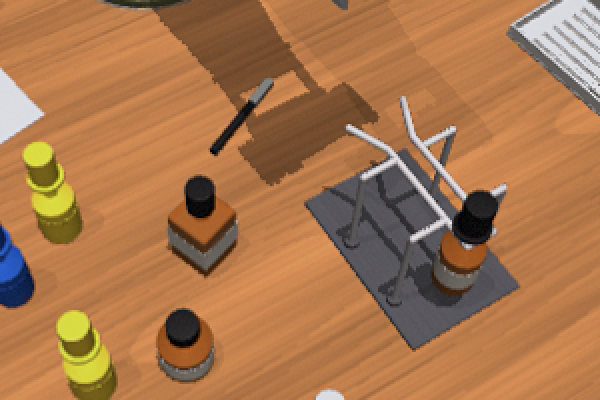

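The bottle hangs upright at the closed end (crop (472,240)), cap at rail x ≈ 0.071 m, and the lookalikes haven't moved.

```bash
python3 -c "
from station import ctrl
print(ctrl.hand_in())"
```

```text
the job is handed in; nothing more can be done
None
```

I hung the tall round bottle by its collar at the rail's closed end (cap at about x = 0.071 m in the rail frame), let go, and handed the job in at about 11.6 s; the square and stout bottles still stand where they were, and the hand-in returned no verdict.

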